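# Pack the loose vials into the divided case and shut it

### The arm

A 6-joint arm with a two-finger parallel gripper is mounted at the origin on a cart in front of the work surface, level with it; the furniture and walls round the work are solid. World frame = base frame: x ahead of the robot, y to its left, z up, the work surface at z = 0. Lengths are in m, angles in rad, forces in N, time in s.
With the tool pointing down it reaches from about 0.3 to 0.875 m from the base axis. Payload 6.4 kg.
Tool frame: the origin (TCP) lies on the centre line of the jaws, within the pads' length; the fingertips stand 8 mm ahead of it and the grasp point (between the pads) lies 11 mm behind it; z points along the fingers, y is the line along which they close (so a half turn about z gives the same grasp; the last joint's range is limited). The gripper opens to 85 mm and grips with 20 to 120 N. Pads are 22 mm wide; open, the fingers measure 114 mm over their backs; the gripper's body (76 mm by 85 mm) begins 54 mm behind the grasp point. The pads swing forward as they close: fully open they stand 13 mm farther back than shut.
Start: joints at [-1.331, 0.181, 1.607, -0, 1.354, -0.206], TCP at [0.248, -0.519, 0.239] pointing down, gripper open.
Joint ranges: [-2.99, 2.99], [-0.89, 2.07], [0.3, 2.58], [-1.14, 4.28], [0, 2.63], [-3.12, 3.12]. Speed limits (rad/s): [2.57, 2.57, 3.01, 3.14, 3.14, 3.14].

### API

Orientations are given as a unit quaternion [w, x, y, z].
In Python, from bench import ctrl gives the robot as it stands.
- The arm moves only by the shell command python3 -m handwheel 'ROWS' [OPENING]. ROWS is JSON, a list that holds one entry, the list of rows, each a list of 4 numbers: the shift along the tool's x, y, z each as a share of 20 cm, from -1 to 1, then the turn about the tool's z as a share of 1.5 rad, from -1 to 1. In form: [[[x, y, z, twist], ...]]. A call has 1 to 10 rows; each row is the pose to reach, as a shift and turn from the pose commanded when the call began, along the tool's axes at that moment; what a row does not reach only later rows make up. A row lasts 1/8 s, in which the tool goes at most 62.5 mm and 10.7 degrees, less where a joint would pass 70% of its speed; a pose out of reach is approached as far as the arm can. A call with a number of a shift or a turn outside -1 to 1 is refused whole. A call with a gripper value outside its range is refused whole. OPENING is the finger opening in mm, from 0 to 85.4, set as the call begins (- or left out, the last holds). The fingers move at their own pace and stop on an object; the grip force is fixed at half the most. Time passes only in rows, so rows that repeat a pose let the fingers close. It gives the time, the measured TCP pose, the force, the opening and the grip force at its end, in the units of the state.
- ctrl.get_obs(): the state, without advancing time (a new reading comes with each control period).
- ctrl.camera(name): name is "scene" or "top" or "wrist"; returns a dict with "color" (384x512x3 uint8, red, green, blue), "range_z" (384x512 float32, m along the optical axis (not along the pixel's ray), 0 where there is no reading), "K" (3x3 intrinsics, pixels), "distortion" ([k1, k2, p1, p2, k3] as OpenCV has them; the pictures are not rectified), "pose" (4x4, takes a point from camera to world coordinates); the wrist camera has in their place "T_tool_cam" (4x4, takes a point from camera to tool coordinates, whose origin is the TCP and whose axes are the flange's). Camera axes: x right, y down, z forward; pixel columns grow to the right and rows downward; lengths in m; the calibration is good to about 2 mm. A picture is of the moment at which its call begins: read the wrist's pose just before it.
- ctrl.hand_in(): hands the job in; it is judged then, once.
The state is a dict: "time_s": time; "q": joint angles; "dq": joint speeds; "joint_efforts": joint torques, N m; "eef_pos": TCP position; "eef_rot": TCP orientation; "wrist_force": force on the tool from outside, world axes, zero at the start; "torque": the same for the moment, N m; "opening": opening from 0.0 (shut) to 1.0 (fully open); "grasp_force": force on a finger pad.
Only numpy, scipy, OpenCV 4.12 (cv2) and the standard library are available. Lean on these libraries where they do the work, as an engineer would, in place of code of your own. Each camera call takes 0.05 s, during which the arm holds its last target. There are 200 camera calls.

### The job

Stand the three vials that stand loose on the table in the three empty cells of the white divided case, one upright in each, setting each down gently rather than dropping it. Leave the vials already packed in their cells and the dropper bottle, small card box and black tape roll where they are; once all six cells are filled, close the blue lid fully.

Things in the scene. Friction and masses are not known exactly. Their poses are not given: they have to be found in the camera images.
- vial_1: green-capped glass vial, 21 mm across, 55 mm tall (glass and neck to 46 mm, cap above), upright; origin at the centre of its underside, z up; stands loose on the table, to be packed
- vial_2: green-capped glass vial, 21 mm across, 55 mm tall (glass and neck to 46 mm, cap above), upright; origin at the centre of its underside, z up; stands loose on the table, to be packed
- vial_3: green-capped glass vial, 21 mm across, 55 mm tall (glass and neck to 46 mm, cap above), upright; origin at the centre of its underside, z up; stands loose on the table, to be packed
- packed_1: green-capped glass vial, 21 mm across, 55 mm tall (glass and neck to 46 mm, cap above), upright; origin at the centre of its underside, z up; already stands in a cell of the case; which cell varies
- packed_2: green-capped glass vial, 21 mm across, 55 mm tall (glass and neck to 46 mm, cap above), upright; origin at the centre of its underside, z up; already stands in a cell of the case; which cell varies
- packed_3: green-capped glass vial, 21 mm across, 55 mm tall (glass and neck to 46 mm, cap above), upright; origin at the centre of its underside, z up; already stands in a cell of the case; which cell varies
- mark_1: green dot, 18 mm across, flat on the floor of an empty cell, at the cell's centre (origin on the cell floor, 4 mm above the table); cells that hold a vial show none
- mark_2: green dot, 18 mm across, flat on the floor of an empty cell, at the cell's centre (origin on the cell floor, 4 mm above the table); cells that hold a vial show none
- mark_3: green dot, 18 mm across, flat on the floor of an empty cell, at the cell's centre (origin on the cell floor, 4 mm above the table); cells that hold a vial show none
- vial_case: fixed white case base, 96 mm (x) x 142 mm (y), front rim 10 mm further out; 2 x 3 square cells 42 mm inside, centres at x = +-23 and y = -46, 0, 46 mm; floor top 4 mm, outer wall tops 28 mm, inner divider tops 24 mm above the table, walls 4 mm thick. Origin: centre of its underside; +x to the hinge at the rear, z up
- lid (a joint): blue lid hinged on the case's rear top edge along its y: a shell 106 mm (x) x 142 mm (y), 40 mm deep, 3 mm walls, open side down when shut. 0 = shut, 1.57 = upright; starts open at about 1.95 to 2.2 rad, leaning away from the robot. Stiff hinge: stays where left, about 2 N at its edge moves it
- lid_edge (a point): middle of the lid's outer front edge, where its front wall meets its top plate (106 mm from the hinge along the lid, 40 mm out on its outer face); with the lid open it is the highest edge or near it, and the outer face looks away from the robot
- lid_hinge (a point): middle of the lid's hinge line, 48 mm behind the case's centre and 28 mm above the table
- paper_carton: large open cardboard carton, fixed, an obstacle: its own x from -122 to 178 mm, its own y from -75 to 205 mm; the walls at x = -122 and y = -75 are 175 mm high, those at x = 178 and y = 205 are 295 mm high, flaps a little higher. Go round its front corner (x = -122, y = 205 mm)
- dropper_bottle: amber dropper bottle, 33 mm across, 102 mm tall, a bystander; origin under its centre
- small_box: small card box 46 x 75 x 33 mm, a bystander; origin under its centre
- tape_roll: roll of black tape lying flat, 62 mm across, 19 mm high, a bystander; origin under its centre

How it is judged:
On the way:
1. all three loose vials stand in the three empty cells, one in each, upright and let go, with the lid still open (above 1.2 rad) (((horizontal distance between vial_1 and mark_1 below 0.016 m and angle between vial_1's own z axis and vertical below 0.1 rad and z of vial_1 in the frame of vial_case below 0.008 m) or (horizontal distance between vial_2 and mark_1 below 0.016 m and angle between vial_2's own z axis and vertical below 0.1 rad and z of vial_2 in the frame of vial_case below 0.008 m) or (horizontal distance between vial_3 and mark_1 below 0.016 m and angle between vial_3's own z axis and vertical below 0.1 rad and z of vial_3 in the frame of vial_case below 0.008 m)) and ((horizontal distance between vial_1 and mark_2 below 0.016 m and angle between vial_1's own z axis and vertical below 0.1 rad and z of vial_1 in the frame of vial_case below 0.008 m) or (horizontal distance between vial_2 and mark_2 below 0.016 m and angle between vial_2's own z axis and vertical below 0.1 rad and z of vial_2 in the frame of vial_case below 0.008 m) or (horizontal distance between vial_3 and mark_2 below 0.016 m and angle between vial_3's own z axis and vertical below 0.1 rad and z of vial_3 in the frame of vial_case below 0.008 m)) and ((horizontal distance between vial_1 and mark_3 below 0.016 m and angle between vial_1's own z axis and vertical below 0.1 rad and z of vial_1 in the frame of vial_case below 0.008 m) or (horizontal distance between vial_2 and mark_3 below 0.016 m and angle between vial_2's own z axis and vertical below 0.1 rad and z of vial_2 in the frame of vial_case below 0.008 m) or (horizontal distance between vial_3 and mark_3 below 0.016 m and angle between vial_3's own z axis and vertical below 0.1 rad and z of vial_3 in the frame of vial_case below 0.008 m)) and value of joint lid above 1.2 rad and contact force between each of vial_1, vial_2, vial_3 and the fingers below 0.05 N), for 0.2 s.
At the end, for the whole second after the job is handed in: One loose vial in each of the three empty cells: within 16 mm of its centre, tilt under 0.1 rad, underside under 8 mm above the case's underside, at rest; packed vials upright on their cell floors, moved under 20 mm; lid shut (joint under 0.06 rad) (((horizontal distance between vial_1 and mark_1 below 0.016 m and angle between vial_1's own z axis and vertical below 0.1 rad and z of vial_1 in the frame of vial_case below 0.008 m) or (horizontal distance between vial_2 and mark_1 below 0.016 m and angle between vial_2's own z axis and vertical below 0.1 rad and z of vial_2 in the frame of vial_case below 0.008 m) or (horizontal distance between vial_3 and mark_1 below 0.016 m and angle between vial_3's own z axis and vertical below 0.1 rad and z of vial_3 in the frame of vial_case below 0.008 m)) and ((horizontal distance between vial_1 and mark_2 below 0.016 m and angle between vial_1's own z axis and vertical below 0.1 rad and z of vial_1 in the frame of vial_case below 0.008 m) or (horizontal distance between vial_2 and mark_2 below 0.016 m and angle between vial_2's own z axis and vertical below 0.1 rad and z of vial_2 in the frame of vial_case below 0.008 m) or (horizontal distance between vial_3 and mark_2 below 0.016 m and angle between vial_3's own z axis and vertical below 0.1 rad and z of vial_3 in the frame of vial_case below 0.008 m)) and ((horizontal distance between vial_1 and mark_3 below 0.016 m and angle between vial_1's own z axis and vertical below 0.1 rad and z of vial_1 in the frame of vial_case below 0.008 m) or (horizontal distance between vial_2 and mark_3 below 0.016 m and angle between vial_2's own z axis and vertical below 0.1 rad and z of vial_2 in the frame of vial_case below 0.008 m) or (horizontal distance between vial_3 and mark_3 below 0.016 m and angle between vial_3's own z axis and vertical below 0.1 rad and z of vial_3 in the frame of vial_case below 0.008 m)) and distance of each of packed_1, packed_2, packed_3 from where it was at the start of the episode below 0.02 m and angle between each of packed_1, packed_2, packed_3's own z axis and vertical below 0.1 rad and z of each of packed_1, packed_2, packed_3 in the frame of vial_case below 0.008 m and linear speed of each of vial_1, vial_2, vial_3 below 0.02 m/s and value of joint lid below 0.06 rad); the robot touches nothing.
It fails at once if the amber dropper bottle is moved more than 30 mm (distance of dropper_bottle from where it was at the start of the episode above 0.03 m).
It fails at once if the small card box is moved more than 30 mm (distance of small_box from where it was at the start of the episode above 0.03 m).
It fails at once if the roll of black tape is moved more than 30 mm (distance of tape_roll from where it was at the start of the episode above 0.03 m).
It fails at once if a loose vial is dropped (moves faster than 0.6 m/s downward or sideways while nothing holds it, a fall of about 2 cm) ((linear speed of vial_1 above 0.6 m/s and contact force between vial_1 and the fingers below 0.02 N) or (linear speed of vial_2 above 0.6 m/s and contact force between vial_2 and the fingers below 0.02 N) or (linear speed of vial_3 above 0.6 m/s and contact force between vial_3 and the fingers below 0.02 N)).
It also fails if it takes over 72 s, if anything falls off the work surface, if the arm or the gripper's body presses on something with over 40 N, if the wrist force passes 120 N, or if a joint passes its speed limit or range.

## Working session

There is one attempt and no reset: what is moved stays moved. The work goes in short steps, Python scripts to look and compute and a shell command to move; the robot and the scene stay as the last step left them, time stands still between calls to the robot, and variables do not carry over. Pictures are saved under pics/ and viewed, at most 10 in all, crops included, and the job is handed in when it is done.

```bash
mkdir -p pics; ls; python3 - <<'E'
from bench import ctrl
import cv2,numpy as np
o=ctrl.get_obs();print({k:np.round(v,3) for k,v in o.items()})
for n in ("scene","top"):
    c=ctrl.camera(n);np.savez(f"{n}.npz",**c);cv2.imwrite(f"pics/{n}0.png",cv2.cvtColor(c["color"],cv2.COLOR_RGB2BGR))
    print(n,c["K"].round(1).tolist(),c["distortion"],c["pose"].round(3).tolist())
E
```

```text
pics
{'time_s': np.float64(0.0), 'q': array([-1.331,  0.182,  1.608,  0.   ,  1.354, -0.206]), 'dq': array([-0.001, -0.001,  0.001,  0.001,  0.001,  0.001]), 'joint_efforts': array([-1.0000e-03, -4.4488e+01, -3.5134e+01, -0.0000e+00,  9.0000e-03,
       -0.0000e+00]), 'eef_pos': array([ 0.248, -0.518,  0.238]), 'eef_rot': array([-0.001,  0.975,  0.221, -0.   ]), 'wrist_force': array([-0.46 , -0.334,  0.021]), 'torque': array([-0.007,  0.023, -0.047]), 'grasp_force': np.float64(0.0), 'opening': np.float64(1.003)}
scene [[462.0, 0.0, 261.4], [0.0, 462.0, 189.8], [0.0, 0.0, 1.0]] [-0.02313002  0.          0.          0.          0.        ] [[0.615, -0.55, 0.565, -0.152], [-0.788, -0.424, 0.446, -0.659], [-0.005, -0.72, -0.694, 0.994], [0.0, 0.0, 0.0, 1.0]]
top [[401.0, 0.0, 258.8], [0.0, 401.0, 197.7], [0.0, 0.0, 1.0]] [-0.07767275  0.          0.          0.          0.        ] [[0.004, -0.992, 0.124, 0.466], [-1.0, -0.007, -0.029, -0.064], [0.029, -0.124, -0.992, 1.109], [0.0, 0.0, 0.0, 1.0]]
```

View pics/top0.png

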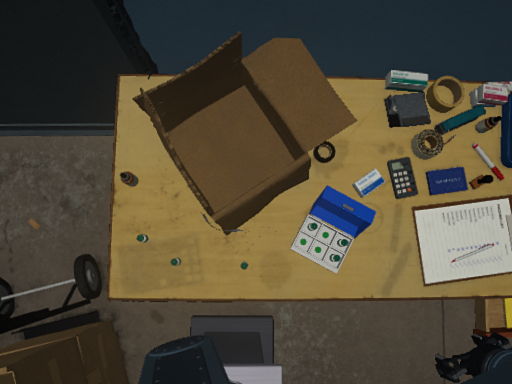

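View pics/scene0.png

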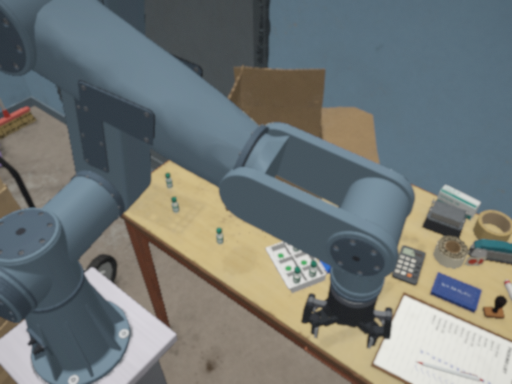

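The top view shows loose vials at about (142,238), (176,261) and (244,265). The case is near (322,243) with the lid behind it at (343,212), and the carton sits between the two at left-centre. Next I'll extract green blobs.

```bash
cat > h.py <<'E'
import cv2,numpy as np
def ray(c,px,z,T=None):
    """world points where the pixels' rays meet height z"""
    T=c["pose"] if T is None else T
    u=cv2.undistortPoints(np.array(px,float).reshape(-1,1,2),c["K"],c["distortion"])[:,0]
    d=np.c_[u,np.ones(len(u))]@T[:3,:3].T; o=T[:3,3]
    return o+d*((z-o[2])/d[:,2])[:,None]
def green(c):
    h=cv2.cvtColor(c["color"],cv2.COLOR_RGB2HSV)
    m=cv2.inRange(h,(60,110,40),(88,255,255))
    n,_,s,ce=cv2.connectedComponentsWithStats(m)
    return [(ce[i],s[i]) for i in range(1,n) if s[i][4]>=8]
def height(c,z): pass
E
python3 - <<'E'
from h import *
c=dict(np.load("top.npz"))
for ce,s in green(c):
    print(ce.round(1),s[2:5],"z.055",ray(c,[ce],.055)[0][:2].round(3),"z.004",ray(c,[ce],.004)[0][:2].round(3),"rng",c["range_z"][int(ce[1]+.5),int(ce[0]+.5)].round(3))
h=cv2.cvtColor(c["color"],cv2.COLOR_RGB2HSV)
m=cv2.inRange(h,(0,0,150),(179,50,255)); m[:, :285]=0;m[:,360:]=0;m[:205]=0;m[275:]=0
k,_=max(((x,cv2.contourArea(x)) for x in cv2.findContours(cv2.morphologyEx(m,cv2.MORPH_CLOSE,np.ones((9,9))),0,2)[0]),key=lambda t:t[1])
b=cv2.boxPoints(cv2.minAreaRect(k));print("case",b.round(1).tolist(),ray(c,b,.028)[:,:2].round(3).tolist())
px=[(333,187),(375,209),(362,236),(321,212),(127,178),(324,152),(368,182)]
print("lid etc z0.13",ray(c,px,.13)[:,:2].round(3).tolist()); print(ray(c,px,0)[:,:2].round(3).tolist())
im=cv2.cvtColor(c["color"],cv2.COLOR_RGB2BGR)
cv2.imwrite("pics/crop0.png",cv2.resize(im[175:280,230:390],(800,525),interpolation=cv2.INTER_CUBIC))
E
```

```text
[408.5  81. ] [ 36   7 135] z.055 [ 0.934 -0.518] z.004 [ 0.957 -0.54 ] rng 1.123
[313.6 226. ] [ 6  5 25] z.055 [ 0.524 -0.24 ] z.004 [ 0.526 -0.248] rng 1.055
[325.2 234.5] [ 6  6 28] z.055 [ 0.501 -0.27 ] z.004 [ 0.503 -0.28 ] rng 1.105
[140.  237.4] [ 5  6 25] z.055 [0.491 0.215] z.004 [0.492 0.229] rng 1.041
[303.  241.5] [ 5  6 26] z.055 [ 0.483 -0.211] z.004 [ 0.483 -0.218] rng 1.104
[344.3 242.2] [ 6  6 25] z.055 [ 0.481 -0.321] z.004 [ 0.482 -0.334] rng 1.05
[317.7 249.3] [ 6  6 28] z.055 [ 0.462 -0.25 ] z.004 [ 0.462 -0.259] rng 1.1
[336.5 257.7] [ 6  6 26] z.055 [ 0.441 -0.3  ] z.004 [ 0.439 -0.311] rng 1.048
[173.5 261.6] [ 6  6 23] z.055 [0.429 0.126] z.004 [0.427 0.135] rng 1.037
[244.  265.4] [ 5  6 25] z.055 [ 0.42  -0.057] z.004 [ 0.418 -0.056] rng 1.039
case [[289.70001220703125, 248.39999389648438], [308.3999938964844, 213.39999389648438], [354.6000061035156, 238.0], [335.8999938964844, 273.0]] [[0.465, -0.179], [0.559, -0.231], [0.493, -0.356], [0.399, -0.303]]
lid etc z0.13 [[0.617, -0.277], [0.562, -0.382], [0.495, -0.347], [0.554, -0.246], [0.635, 0.234], [0.705, -0.256], [0.63, -0.366]]
[[0.637, -0.305], [0.575, -0.424], [0.499, -0.385], [0.566, -0.27], [0.657, 0.273], [0.737, -0.282], [0.652, -0.406]]
```

View pics/crop0.png

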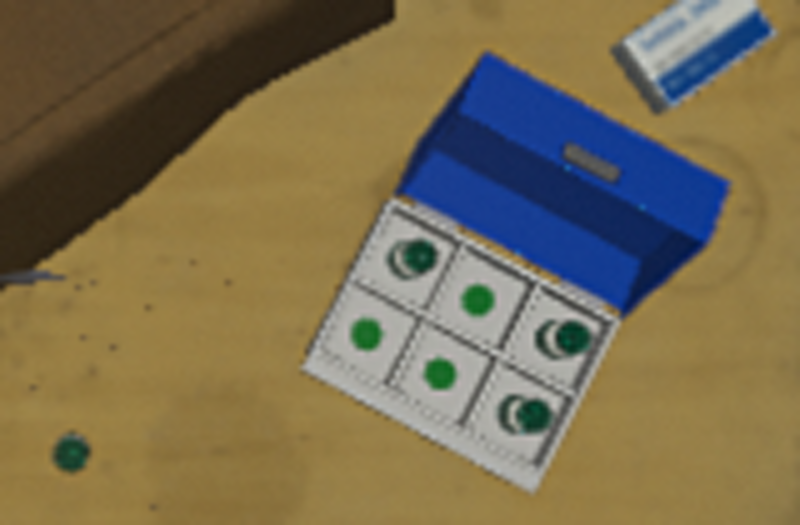

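The crop shows empty cells with dots at front-left, front-middle and rear-middle. The lid's outer edge runs from about (327,185) to (376,212) in the full image. One more check for lid angle, carton clearance and the wrist camera before I move.

```bash
cat >> h.py <<'E'
YAW=-0.473; C0=np.array([.4825,-.2695]); EX=np.array([np.cos(YAW),np.sin(YAW)]); EY=np.array([-EX[1],EX[0]])
def cloud(c):
    v,u=np.mgrid[0:384,0:512]; r=c["range_z"].ravel()
    n=cv2.undistortPoints(np.c_[u.ravel(),v.ravel()].astype(float).reshape(-1,1,2),c["K"],c["distortion"])[:,0]
    P=np.c_[n,np.ones(len(n))]*r[:,None]
    return (P@c["pose"][:3,:3].T+c["pose"][:3,3]).reshape(384,512,3)
def rows(x,y,z,yaw=None):
    """shares that take the tool from its present pose to TCP x,y,z with its y axis at world angle yaw"""
    from bench import ctrl
    from scipy.spatial.transform import Rotation as R
    o=ctrl.get_obs(); M=R.from_quat(np.roll(o["eef_rot"],-1)).as_matrix()
    d=M.T@(np.array([x,y,z])-o["eef_pos"])/.2
    t=0 if yaw is None else -((yaw-np.arctan2(M[1,1],M[0,1])+np.pi)%(2*np.pi)-np.pi)/1.5
    print("from",o["eef_pos"].round(4),"rows",np.r_[d,t].round(4),"t",round(float(o["time_s"]),2))
def lidpt(th,a=.106,b=.04): return a*-np.cos(th)+b*np.sin(th), a*np.sin(th)+b*np.cos(th)
E
python3 - <<'E'
from h import *
from bench import ctrl
c=dict(np.load("top.npz")); P=cloud(c)
hp=P.reshape(-1,3); rel=hp[:,:2]-C0; cx=rel@EX; cy=rel@EY
lid=hp[(cx>60)&(cx<160)&(abs(cy)<60)&(hp[:,2]>.08)]; lx=(lid[:,:2]-C0)@EX
print("lid x,z extremes", lx.min(),lx.max(),lid[lx.argmax()],lid[:,2].max(), lid[lid[:,2].argmax()])
for t in np.arange(1.9,2.25,.05): print(round(t,2),np.round(lidpt(t),3),np.round(lidpt(t,b=0),3))
for th in (1.95,2.05,2.15):
    x,z=lidpt(th); p=np.r_[C0+(x+.048)*EX,z+.028]; Ti=np.linalg.inv(c["pose"])
    q=cv2.projectPoints(p[None],cv2.Rodrigues(Ti[:3,:3])[0],Ti[:3,3],c["K"],c["distortion"])[0].ravel();print(th,q.round(1))
ct=hp[(hp[:,2]>.1)&(hp[:,2]<.4)&(hp[:,1]>-.25)&(hp[:,1]<.3)&(hp[:,0]<.6)&(hp[:,0]>.3)]
ct=ct[np.linalg.norm(ct[:,:2]-C0,axis=1)>.15]
print("carton near:",ct[ct[:,0].argsort()[:6]].round(3).tolist())
for v in ((.42,-.057),(.429,.126),(.4825,-.2695)):
    d=np.linalg.norm(ct[:,:2]-v,axis=1);print(v,d.min(),ct[d.argmin()])
print(ctrl.camera("wrist")["T_tool_cam"].round(3).tolist())
rows(.42,-.057,.15,YAW)
E
```

```text
Traceback (most recent call last):
ValueError: zero-size array to reduction operation minimum which has no identity
```

```bash
python3 - <<'E'
from h import *
from bench import ctrl
c=dict(np.load("top.npz")); P=cloud(c)
print("depth at lid",P[195:215:6,335:360:6].round(3).tolist(), "table",P[270,200])
for th in (1.95,2.05,2.15):
    x,z=lidpt(th); p=np.r_[C0+(x+.048)*EX,z+.028]; Ti=np.linalg.inv(c["pose"])
    q=cv2.projectPoints(p[None],cv2.Rodrigues(Ti[:3,:3])[0],Ti[:3,3],c["K"],c["distortion"])[0].ravel();print(th,q.round(1),p.round(3))
hp=P.reshape(-1,3)
ct=hp[(hp[:,2]>.1)&(hp[:,2]<.4)&(hp[:,1]>-.25)&(hp[:,1]<.3)&(hp[:,0]<.8)&(hp[:,0]>.3)]
ct=ct[np.linalg.norm(ct[:,:2]-C0,axis=1)>.15]
print("carton near:",ct[ct[:,0].argsort()[:6]].round(3).tolist())
for v in ((.42,-.057),(.429,.126),(.4825,-.2695)):
    d=np.linalg.norm(ct[:,:2]-v,axis=1);print(v,d.min(),ct[d.argmin()])
print(ctrl.camera("wrist")["T_tool_cam"].round(3).tolist())
rows(.42,-.057,.15,YAW)
E
```

```text
depth at lid [[[0.598, -0.284, 0.118], [0.599, -0.301, 0.115], [0.614, -0.345, 0.0], [0.614, -0.361, 0.005], [0.614, -0.379, -0.0]], [[0.582, -0.283, 0.123], [0.583, -0.299, 0.119], [0.584, -0.316, 0.114], [0.584, -0.332, 0.112], [0.598, -0.38, -0.003]], [[0.575, -0.299, 0.048], [0.567, -0.298, 0.123], [0.567, -0.312, 0.129], [0.568, -0.33, 0.118], [0.569, -0.346, 0.113]], [[0.561, -0.305, 0.022], [0.56, -0.318, 0.035], [0.559, -0.331, 0.051], [0.553, -0.329, 0.121], [0.553, -0.343, 0.123]]] table [4.04854319e-01 6.32271697e-02 2.04300603e-04]
1.95 [350.7 197.4] [ 0.593 -0.326  0.112]
2.05 [351.3 195. ] [ 0.6   -0.33   0.104]
2.15 [351.6 193. ] [ 0.607 -0.333  0.095]
carton near: [[0.504, -0.013, 0.179], [0.504, -0.029, 0.177], [0.505, -0.032, 0.172], [0.505, -0.039, 0.171], [0.505, -0.036, 0.171], [0.505, -0.034, 0.164]]
(0.42, -0.057) 0.08658296106365407 [ 0.50458709 -0.03851666  0.17132787]
(0.429, 0.126) 0.13710508284317754 [0.51595151 0.01999416 0.16971167]
(0.4825, -0.2695) 0.17719156412071918 [ 0.61971252 -0.15738588  0.10235048]
[[-0.001, -0.945, -0.326, 0.085], [1.0, -0.001, -0.001, -0.001], [0.001, -0.326, 0.945, -0.135], [0.0, 0.0, 0.0, 1.0]]
from [ 0.2479 -0.5184  0.2386] rows [ 1.7712 -1.7097  0.4457 -0.4347] t 0.15
```

```bash
python3 -m handwheel '[[[0.3,-0.29,0.05,-0.12],[0.6,-0.58,0.1,-0.25],[0.885,-0.855,0.1,-0.37],[0.885,-0.855,0.1,-0.5],[0.885,-0.855,0.1,-0.62],[0.885,-0.855,0.1,-0.75],[0.885,-0.855,0.1,-0.75]]]' 50; python3 - <<'E'
from h import *
rows(.42,-.057,.2,0)
E
```

```text
time_s: 1.02
eef_pos: [0.3339, -0.2879, 0.2192]
eef_rot: [-0.0, 0.707, 0.707, 0.0]
wrist_force: [0.7, -0.1, 0.3]
opening: 0.584
grasp_force: 0.0
from [ 0.3339 -0.2879  0.2192] rows [ 1.1548e+00  4.2930e-01  9.6100e-02 -6.0000e-04] t 1.02
```

```bash
python3 -m handwheel '[[[0.25,0.11,0.03,0],[0.5,0.22,0.06,0],[0.75,0.33,0.1,0],[1,0.43,0.1,0],[1,0.43,0.1,0],[1,0.43,0.1,0]]]'; cat >> h.py <<'E'
def look(zs=(.055,.004),name=None):
    """green blobs in the wrist view, met with the planes z"""
    from bench import ctrl
    from scipy.spatial.transform import Rotation as R
    o=ctrl.get_obs(); c=ctrl.camera("wrist"); T=np.eye(4)
    T[:3,:3]=R.from_quat(np.roll(o["eef_rot"],-1)).as_matrix(); T[:3,3]=o["eef_pos"]; T=T@c["T_tool_cam"]
    if name: cv2.imwrite(f"pics/{name}.png",cv2.cvtColor(c["color"],cv2.COLOR_RGB2BGR))
    for ce,s in green(c):
        if s[4]>60: print(ce.round(1),s[:5],*[ray(c,[ce],z,T)[0][:2].round(4) for z in zs])
    return c,T
E
python3 - <<'E'
from h import *
look((.055,.05,.004),"w1"); rows(.42,-.057,.035,0)
E
```

```text
time_s: 1.78
eef_pos: [0.4198, -0.0885, 0.1992]
eef_rot: [-0.0, 0.708, 0.707, -0.0]
wrist_force: [0.6, -0.5, -0.0]
opening: 0.585
grasp_force: 0.0
[256.  141.8] [247 132  19  20 299] [ 0.4208 -0.0541] [ 0.4208 -0.0551] [ 0.4208 -0.0635]
[290.1 299.4] [284 294  13  12 130] [ 0.4558 -0.2185] [ 0.4565 -0.2223] [ 0.4623 -0.2578]
[273.8 355. ] [267 348  15  15 157] [ 0.4402 -0.2936] [ 0.4406 -0.2988] [ 0.4438 -0.3466]
from [ 0.4197 -0.089   0.1992] rows [ 0.1605  0.0011  0.8212 -0.0017] t 1.82
```

View pics/w1.png

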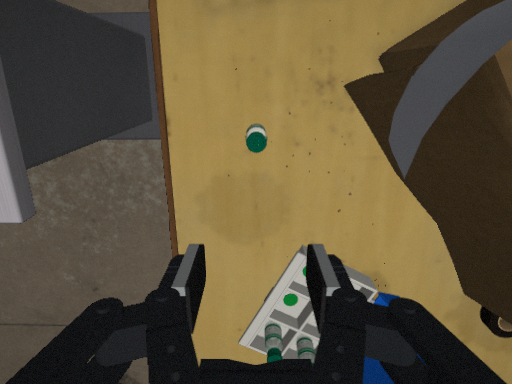

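The vial's cap is at pixel (256,141), clear of the carton. It measures (0.421, -0.055).

```bash
python3 -m handwheel '[[[0.17,0.006,0.1,0],[0.17,0.006,0.3,0],[0.17,0.006,0.5,0],[0.17,0.006,0.65,0],[0.17,0.006,0.75,0],[0.17,0.006,0.82,0],[0.17,0.006,0.82,0]]]'; python3 -m handwheel '[[[0,0,0,0],[0,0,0,0],[0,0,0,0],[0,0,0,0],[0,0,0,0]]]' 0
```

```text
time_s: 2.7
eef_pos: [0.4204, -0.0549, 0.0346]
eef_rot: [-0.001, 0.708, 0.706, -0.0]
wrist_force: [0.2, -0.2, 1.1]
opening: 0.585
grasp_force: 0.0
time_s: 3.32
eef_pos: [0.4219, -0.0546, 0.0362]
eef_rot: [0.001, 0.707, 0.707, 0.0]
wrist_force: [-1.3, -0.4, 6.3]
opening: 0.212
grasp_force: 58.8
```

```bash
python3 -m handwheel '[[[0,0,-0.1,0],[0,0,-0.3,0],[-0.1,0,-0.5,0],[-0.3,0.05,-0.58,0],[-0.5,0.15,-0.58,0.08],[-0.7,0.25,-0.58,0.16],[-0.85,0.35,-0.58,0.24],[-0.95,0.41,-0.58,0.315],[-1,0.41,-0.58,0.315],[-1,0.41,-0.58,0.315]]]'; python3 - <<'E'
from h import *
look((.055,.004),"w2"); rows(.503,-.280,.15,YAW)
E
```

```text
time_s: 4.58
eef_pos: [0.5025, -0.2541, 0.151]
eef_rot: [-0.0, 0.853, 0.523, -0.0]
wrist_force: [1.1, 0.6, -0.1]
opening: 0.213
grasp_force: 58.6
[218.  151.8] [209 143  19  19 295] [ 0.4943 -0.2095] [ 0.4839 -0.2164]
[273.1 167.7] [262 156  23  24 448] [ 0.5247 -0.2384] [ 0.5211 -0.2517]
[219.  200.4] [210 192  19  18 256] [ 0.4765 -0.2428] [ 0.4623 -0.2571]
[268.5 201.4] [260 193  18  18 250] [ 0.5099 -0.2607] [ 0.503 -0.279]
[255. 242.] [238 237  34  14 121] [ 0.4849 -0.287 ] [ 0.4724 -0.3111]
[256.1 285.2] [ 236  262   41   46 1484] [ 0.4671 -0.3238] [ 0.4507 -0.3559]
from [ 0.5025 -0.2535  0.151 ] rows [-0.1168  0.0625  0.0048  0.0015] t 4.62
```

View pics/w2.png

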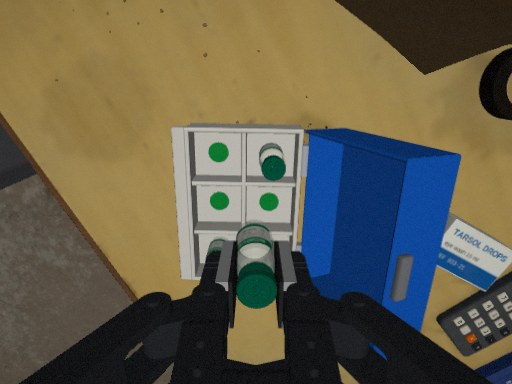

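The dots are at (218,152), (219,200) and (268,201), and the vial hangs upright in the jaws. I'll lower it into the rear-middle cell, 4 mm toward the front to leave room for the lid.

```bash
python3 -m handwheel '[[[-0.06,0.02,0,0],[-0.115,0.042,0.05,0],[-0.115,0.042,0.18,0],[-0.115,0.042,0.3,0],[-0.115,0.042,0.4,0],[-0.115,0.042,0.48,0],[-0.115,0.042,0.52,0],[-0.115,0.042,0.545,0],[-0.115,0.042,0.55,0],[-0.115,0.042,0.55,0]]]'; python3 - <<'E'
from h import *
rows(.4995,-.2777,.040,YAW)
E
```

```text
time_s: 5.88
eef_pos: [0.5005, -0.2787, 0.0418]
eef_rot: [0.0, 0.853, 0.522, 0.0]
wrist_force: [-0.3, 0.8, 0.4]
opening: 0.214
grasp_force: 58.6
from [ 0.5005 -0.2787  0.0418] rows [ 0.0024 -0.0069  0.0092  0.0004] t 5.88
```

```bash
python3 -m handwheel '[[[0,0,0.005,0],[0,0,0.009,0],[0,0,0.009,0]]]';  python3 -m handwheel '[[[0,0,0,0],[0,0,0,0],[0,0,0,0]]]' 32
```

```text
time_s: 6.25
eef_pos: [0.5005, -0.2788, 0.0403]
eef_rot: [0.0, 0.853, 0.522, 0.0]
wrist_force: [-2.0, 1.0, 5.2]
opening: 0.214
grasp_force: 59.2
time_s: 6.62
eef_pos: [0.5, -0.2784, 0.0393]
eef_rot: [-0.0, 0.853, 0.522, -0.0]
wrist_force: [0.9, 0.4, -0.5]
opening: 0.375
grasp_force: 0.0
```

```bash
python3 -m handwheel '[[[0,0,-0.1,0],[0,0,-0.3,0],[0,0,-0.5,0],[0.1,-0.2,-0.6,-0.1],[0.25,-0.4,-0.6,-0.2],[0.4,-0.6,-0.6,-0.315],[0.5,-0.76,-0.6,-0.315],[0.5,-0.76,-0.6,-0.315]]]' ; python3 - <<'E'
from h import *
rows(.429,.126,.16,0)
E
```

```text
time_s: 7.62
eef_pos: [0.4095, -0.1185, 0.1605]
eef_rot: [0.0, 0.706, 0.708, 0.0]
wrist_force: [0.4, -0.4, 0.1]
opening: 0.373
grasp_force: 0.0
from [ 0.4095 -0.1185  0.1605] rows [1.2223 0.1004 0.0021 0.0014] t 7.62
```

```bash
python3 -m handwheel '[[[0.2,0,-0.1,0],[0.45,0,-0.2,0],[0.7,0.03,-0.2,0],[0.9,0.08,-0.2,0],[1,0.1,-0.2,0],[1,0.1,-0.2,0],[1,0.1,-0.2,0]]]' 50; python3 - <<'E'
from h import *
look((.052,)); rows(.429,.126,.035,0)
E
```

```text
time_s: 8.5
eef_pos: [0.4308, 0.0789, 0.1999]
eef_rot: [0.0, 0.707, 0.707, 0.0]
wrist_force: [-0.0, -0.2, 0.4]
opening: 0.583
grasp_force: 0.0
[332.3   8.2] [321   0  23  20 363] [0.4917 0.218 ]
[253.4 124.1] [244 115  20  20 313] [0.4296 0.1279]
from [0.4306 0.0787 0.1998] rows [ 2.368e-01 -8.900e-03  8.240e-01 -7.000e-04] t 8.55
```

```bash
python3 -m handwheel '[[[0.15,-0.005,0.1,0],[0.245,-0.005,0.3,0],[0.245,-0.005,0.5,0],[0.245,-0.005,0.65,0],[0.245,-0.005,0.75,0],[0.245,-0.005,0.82,0],[0.245,-0.005,0.82,0]]]'; python3 -m handwheel '[[[0,0,0,0],[0,0,0,0],[0,0,0,0],[0,0,0,0],[0,0,0,0]]]' 0
```

```text
time_s: 9.43
eef_pos: [0.4289, 0.1281, 0.0349]
eef_rot: [-0.001, 0.708, 0.707, -0.001]
wrist_force: [0.6, 0.4, -0.2]
opening: 0.587
grasp_force: 0.0
time_s: 10.05
eef_pos: [0.4302, 0.1287, 0.0365]
eef_rot: [0.001, 0.707, 0.707, 0.001]
wrist_force: [-1.7, -1.4, 6.5]
opening: 0.212
grasp_force: 58.7
```

```bash
python3 -m handwheel '[[[0,0,-0.1,0],[0,0,-0.3,0],[-0.1,-0.05,-0.5,0],[-0.3,-0.1,-0.6,0],[-0.5,-0.1,-0.6,0],[-0.7,-0.1,-0.6,0],[-0.9,-0.1,-0.6,0],[-1,-0.1,-0.6,0],[-1,-0.1,-0.6,0]]]'; python3 - <<'E'
from h import *
rows(.462,-.2575,.15,YAW)
E
```

```text
time_s: 11.18
eef_pos: [0.4094, -0.0723, 0.1557]
eef_rot: [0.0, 0.708, 0.706, 0.0]
wrist_force: [0.5, 0.3, -0.8]
opening: 0.211
grasp_force: 58.7
from [ 0.4094 -0.0723  0.1557] rows [-0.9253  0.2654  0.0291  0.3137] t 11.18
```

```bash
python3 -m handwheel '[[[-0.15,0,0,0],[-0.35,0.05,0,0.08],[-0.55,0.15,0,0.16],[-0.75,0.2,0,0.24],[-0.88,0.245,0,0.315],[-0.917,0.245,0,0.315],[-0.917,0.245,0,0.315]]]'; python3 - <<'E'
from h import *
look((.055,.004));rows(.4584,-.2557,.0405,YAW)
E
```

```text
time_s: 12.05
eef_pos: [0.4581, -0.2536, 0.1552]
eef_rot: [-0.001, 0.852, 0.523, -0.0]
wrist_force: [0.2, -0.8, -1.4]
opening: 0.208
grasp_force: 58.7
[263.3 128.7] [254 119  20  20 307] [ 0.4864 -0.2096] [ 0.4842 -0.2165]
[328.2 140.1] [316 129  25  24 477] [ 0.5251 -0.2385] [ 0.5312 -0.2517]
[261.9 178.9] [253 171  19  17 260] [ 0.4686 -0.243 ] [ 0.4624 -0.2572]
[317.1 200.4] [306 189  23  24 425] [ 0.499  -0.2781] [ 0.4995 -0.2999]
[252.2 242.1] [238 238  27  14 105] [ 0.4374 -0.2875] [ 0.4245 -0.3113]
[317.5 251.1] [307 240  22  23 397] [ 0.4815 -0.3193] [ 0.4782 -0.3501]
[255.8 286.1] [ 236  263   41   46 1467] [ 0.4208 -0.3266] [ 0.4043 -0.3589]
from [ 0.458  -0.2532  0.1552] rows [-0.0105  0.0081  0.5734  0.0019] t 12.1
```

A is standing at (0.499, -0.278). Next I'll lower the second vial into C.

```bash
python3 -m handwheel '[[[-0.01,0.006,0.05,0],[-0.01,0.006,0.18,0],[-0.01,0.006,0.3,0],[-0.01,0.006,0.42,0],[-0.01,0.006,0.5,0],[-0.01,0.006,0.54,0],[-0.01,0.006,0.56,0],[-0.01,0.006,0.57,0],[-0.01,0.006,0.575,0],[-0.01,0.006,0.575,0]]]'; python3 - <<'E'
from h import *
rows(.4584,-.2557,.0400,YAW)
E
```

```text
time_s: 13.35
eef_pos: [0.4587, -0.2572, 0.0409]
eef_rot: [0.0, 0.853, 0.522, 0.0]
wrist_force: [-0.1, 0.3, -0.3]
opening: 0.213
grasp_force: 58.7
from [ 0.4587 -0.2572  0.0409] rows [ 0.0062 -0.0047  0.0043  0.0003] t 13.35
```

```bash
python3 -m handwheel '[[[0,0,0.004,0],[0,0,0.006,0],[0,0,0.006,0]]]';  python3 -m handwheel '[[[0,0,0,0],[0,0,0,0],[0,0,0,0]]]' 28; python3 -m handwheel '[[[0,0,-0.1,0],[0,0,-0.3,0],[0,0,-0.5,0],[0.1,-0.1,-0.6,-0.1],[0.25,-0.2,-0.6,-0.2],[0.45,-0.35,-0.6,-0.315],[0.6,-0.45,-0.6,-0.315],[0.6,-0.45,-0.6,-0.315]]]'; python3 - <<'E'
from h import *
rows(.4917,.2165,.2,0)
E
```

```text
time_s: 13.72
eef_pos: [0.4588, -0.2574, 0.0405]
eef_rot: [0.0, 0.853, 0.522, 0.0]
wrist_force: [-3.3, 2.0, 9.4]
opening: 0.207
grasp_force: 59.7
time_s: 14.1
eef_pos: [0.4584, -0.2569, 0.0392]
eef_rot: [-0.0, 0.853, 0.522, -0.0]
wrist_force: [-0.6, -0.0, -0.6]
opening: 0.328
grasp_force: 0.0
time_s: 15.1
eef_pos: [0.4323, -0.1071, 0.1591]
eef_rot: [-0.0, 0.706, 0.708, 0.0]
wrist_force: [0.5, 0.5, -0.4]
opening: 0.325
grasp_force: 0.0
from [ 0.4323 -0.1071  0.1591] rows [ 1.6172  0.3016 -0.2038  0.002 ] t 15.1
```

```bash
python3 -m handwheel '[[[0.1,-0.1,-0.1,0],[0.3,-0.12,-0.2,0],[0.5,-0.12,-0.2,0],[0.75,-0.12,-0.2,0],[1,-0.1,-0.2,0],[1,-0.1,-0.2,0]]]' 50; python3 -m handwheel '[[[0.2,0.2,0,0],[0.35,0.4,0,0],[0.35,0.4,0,0],[0.35,0.4,0,0]]]'; python3 - <<'E'
from h import *
look((.052,)); rows(.4917,.2165,.035,0)
E
```

```text
time_s: 15.85
eef_pos: [0.4132, 0.0929, 0.1994]
eef_rot: [0.0, 0.706, 0.709, 0.0]
wrist_force: [-0.4, -1.4, -0.5]
opening: 0.585
grasp_force: 0.0
time_s: 16.35
eef_pos: [0.4927, 0.1595, 0.1986]
eef_rot: [-0.0, 0.707, 0.707, -0.001]
wrist_force: [-0.1, -0.1, -1.0]
opening: 0.585
grasp_force: 0.0
[253.4 112.2] [243 102  21  21 324] [0.4914 0.2187]
from [0.4925 0.1594 0.1989] rows [ 0.2859 -0.0034  0.8194 -0.0009] t 16.4
```

```bash
python3 -m handwheel '[[[0.15,-0.005,0.1,0],[0.295,-0.005,0.3,0],[0.295,-0.005,0.5,0],[0.295,-0.005,0.65,0],[0.295,-0.005,0.75,0],[0.295,-0.005,0.82,0],[0.295,-0.005,0.82,0]]]'; python3 -m handwheel '[[[0,0,0,0],[0,0,0,0],[0,0,0,0],[0,0,0,0],[0,0,0,0]]]' 0; python3 -m handwheel '[[[0,0,-0.1,0],[0,-0.05,-0.3,0],[-0.15,-0.2,-0.5,0],[-0.35,-0.4,-0.6,0],[-0.55,-0.4,-0.6,0],[-0.75,-0.4,-0.6,0],[-0.9,-0.4,-0.6,0],[-1,-0.4,-0.6,0],[-1,-0.4,-0.6,0]]]'
```

```text
time_s: 17.27
eef_pos: [0.4913, 0.219, 0.0349]
eef_rot: [-0.0, 0.707, 0.707, -0.001]
wrist_force: [0.0, -0.6, -0.2]
opening: 0.583
grasp_force: 0.0
time_s: 17.9
eef_pos: [0.4928, 0.22, 0.0365]
eef_rot: [0.001, 0.707, 0.707, 0.001]
wrist_force: [-1.9, -0.6, 5.3]
opening: 0.213
grasp_force: 58.6
time_s: 19.02
eef_pos: [0.4121, 0.0189, 0.1555]
eef_rot: [0.0, 0.708, 0.706, 0.0]
wrist_force: [1.1, 0.1, -0.1]
opening: 0.212
grasp_force: 58.6
```

```bash
python3 -m handwheel '[[[-0.15,0,0,0],[-0.35,0,0,0],[-0.55,0,0,0],[-0.75,0.08,0,0],[-0.9,0.2,0,0],[-1,0.32,0,0],[-1,0.34,0,0],[-1,0.34,0,0]]]'; python3 - <<'E'
from h import *
look((.055,.004));rows(.4804,-.2147,.0405,0)
E
```

```text
time_s: 20.02
eef_pos: [0.4797, -0.1788, 0.1548]
eef_rot: [-0.001, 0.707, 0.707, -0.0]
wrist_force: [-0.6, 0.2, -0.5]
opening: 0.213
grasp_force: 58.6
[259.7 215.6] [251 208  18  16 232] [ 0.4834 -0.1948] [ 0.4841 -0.2168]
[257.3 243.4] [243 239  31  14 159] [ 0.4815 -0.2194] [ 0.4818 -0.2467]
[311.9 262.6] [303 252  17  23 252] [ 0.5272 -0.2374] [ 0.5373 -0.2686]
[257.3 288.5] [ 237  264   40   51 1514] [ 0.4816 -0.263 ] [ 0.4819 -0.2998]
[257.2 339.6] [248 329  19  22 325] [ 0.4816 -0.3189] [ 0.4819 -0.3677]
from [ 0.4794 -0.1788  0.1549] rows [-0.1802  0.0054  0.5717  0.0008] t 20.07
```

```bash
python3 -m handwheel '[[[-0.1,0.005,0,0],[-0.18,0.005,0.05,0],[-0.18,0.005,0.18,0],[-0.18,0.005,0.32,0],[-0.18,0.005,0.43,0],[-0.18,0.005,0.5,0],[-0.18,0.005,0.54,0],[-0.18,0.005,0.56,0],[-0.18,0.005,0.572,0],[-0.18,0.005,0.572,0]]]'; python3 -m handwheel '[[[0,0,0.004,0],[0,0,0.006,0],[0,0,0.006,0]]]'
```

```text
time_s: 21.32
eef_pos: [0.4812, -0.2163, 0.0413]
eef_rot: [0.0, 0.707, 0.707, 0.0]
wrist_force: [-0.3, 0.9, -0.8]
opening: 0.209
grasp_force: 58.6
time_s: 21.7
eef_pos: [0.4814, -0.2165, 0.0405]
eef_rot: [0.001, 0.707, 0.707, 0.0]
wrist_force: [-1.3, 0.4, 4.9]
opening: 0.214
grasp_force: 59.2
```

```bash
python3 -m handwheel '[[[0,0,0,0],[0,0,0,0],[0,0,0,0]]]' 28; python3 -m handwheel '[[[0,0,-0.1,0],[0,0,-0.3,0],[0,0,-0.5,0],[0,-0.1,-0.7,-0.1],[0,-0.2,-0.9,-0.2],[-0.05,-0.2,-1,-0.3],[-0.1,-0.2,-1,-0.42],[-0.1,-0.2,-1,-0.54],[-0.1,-0.2,-1,-0.66],[-0.1,-0.2,-1,-0.732]]]'; python3 - <<'E'
from h import *
look((.055,.052,.004),"w3"); rows(*(C0+.165*EX),.25,YAW+np.pi/2)
E
```

```text
time_s: 22.08
eef_pos: [0.4808, -0.2161, 0.0396]
eef_rot: [-0.0, 0.707, 0.707, -0.0]
wrist_force: [-0.2, 0.8, 0.7]
opening: 0.323
grasp_force: 0.0
time_s: 23.32
eef_pos: [0.4408, -0.2362, 0.2396]
eef_rot: [-0.0, 0.232, 0.973, 0.0]
wrist_force: [0.6, 0.0, 0.1]
opening: 0.331
grasp_force: 0.0
[242.9 190.2] [235 182  16  17 218] [ 0.4579 -0.2578] [ 0.4587 -0.2584] [ 0.4725 -0.2676]
[201.3 193.3] [193 185  17  17 224] [ 0.4412 -0.2984] [ 0.4419 -0.2994] [ 0.4532 -0.3146]
[286.9 192.5] [279 184  16  17 212] [ 0.4811 -0.2179] [ 0.4822 -0.2181] [ 0.4994 -0.2213]
[243.8 230.5] [236 222  16  17 208] [ 0.4996 -0.2785] [ 0.5008 -0.2793] [ 0.5208 -0.2916]
[203. 233.] [195 224  17  17 200] [ 0.4821 -0.3199] [ 0.4832 -0.321 ] [ 0.5005 -0.3395]
[287.3 234.1] [280 226  16  16 188] [ 0.5251 -0.238 ] [ 0.5266 -0.2384] [ 0.5504 -0.2446]
from [ 0.4408 -0.2361  0.2395] rows [-1.0861 -0.0622 -0.0527  0.0053] t 23.38
```

View pics/w3.png

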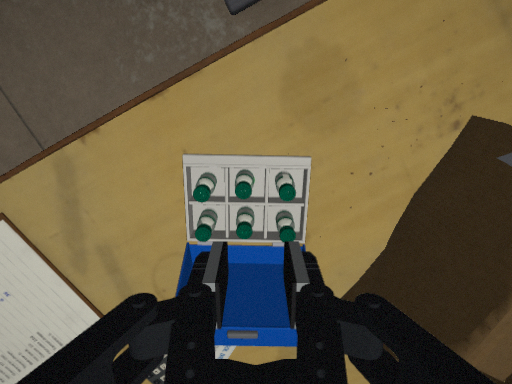

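All six vials stand upright in their cells, with caps at rows of about 190 and 232. Next, over the lid with the fingers shut and down behind its edge.

```bash
python3 -m handwheel '[[[-0.1,-0.02,-0.05,0],[-0.3,-0.06,-0.05,0],[-0.5,-0.06,-0.05,0],[-0.7,-0.06,-0.05,0],[-0.9,-0.06,-0.05,0],[-1,-0.06,-0.05,0],[-1,-0.06,-0.05,0],[-1,-0.06,-0.05,0]]]' 0; python3 -m handwheel '[[[-0.1,0,0,0],[-0.1,0,0.1,0],[-0.1,0,0.3,0],[-0.1,0,0.5,0],[-0.1,0,0.65,0],[-0.1,0,0.75,0],[-0.1,0,0.78,0],[-0.1,0,0.78,0]]]'; python3 - <<'E'
from h import *
from bench import ctrl
p=ctrl.get_obs()["eef_pos"]; x0=(p[:2]-C0)@EX; print("cx,cy,z",x0,(p[:2]-C0)@EY,p[2])
for th in (1.9,1.75,1.57,1.4,1.2,1,.8,.6,.4,.2,.0):
    if th>=1.57: x,z=lidpt(th); z-=.017
    else: x,z=lidpt(th,.081); z+=.008
    x+=.048+.011; z+=.028
    print(th,"rows x,z",round((x0-x)/.2,3),round((p[2]-z)/.2,3))
E
```

```text
time_s: 24.38
eef_pos: [0.6129, -0.3375, 0.2492]
eef_rot: [-0.001, 0.235, 0.972, 0.0]
wrist_force: [0.1, 0.5, -0.2]
opening: -0.001
grasp_force: 0.0
time_s: 25.38
eef_pos: [0.6314, -0.3472, 0.0941]
eef_rot: [0.0, 0.234, 0.972, -0.0]
wrist_force: [-0.6, 0.5, -0.1]
opening: -0.001
grasp_force: 0.0
cx,cy,z 0.1679391681637264 -0.0013262779569984673 0.0941478000841246
1.9 rows x,z 0.184 -0.021
1.75 rows x,z 0.253 -0.07
1.57 rows x,z 0.345 -0.114
1.4 rows x,z 0.416 -0.142
1.2 rows x,z 0.505 -0.159
1 rows x,z 0.595 -0.158
0.8 rows x,z 0.683 -0.139
0.6 rows x,z 0.766 -0.103
0.4 rows x,z 0.84 -0.051
0.2 rows x,z 0.902 0.014
0.0 rows x,z 0.95 0.091
```

```bash
python3 -m handwheel '[[[0.1,0,0,0],[0.18,0,-0.02,0],[0.22,0,-0.045,0],[0.26,0,-0.07,0],[0.3,0,-0.095,0],[0.345,0,-0.114,0],[0.38,0,-0.13,0],[0.42,0,-0.142,0],[0.46,0,-0.152,0],[0.5,0,-0.159,0]]]'; python3 - <<'E'
from h import *
from bench import ctrl
p=ctrl.get_obs()["eef_pos"]; print("cx,z",(p[:2]-C0)@EX,p[2])
c=ctrl.camera("top");cv2.imwrite("pics/t2.png",cv2.resize(cv2.cvtColor(c["color"],cv2.COLOR_RGB2BGR)[130:290,230:430],(800,640))[:600])
E
```

```text
time_s: 26.62
eef_pos: [0.5416, -0.3009, 0.1253]
eef_rot: [-0.0, 0.234, 0.972, 0.0]
wrist_force: [2.5, 0.1, 1.4]
opening: -0.004
grasp_force: 1.1
cx,z 0.06694099944355215 0.12531424040713887
```

View pics/t2.png

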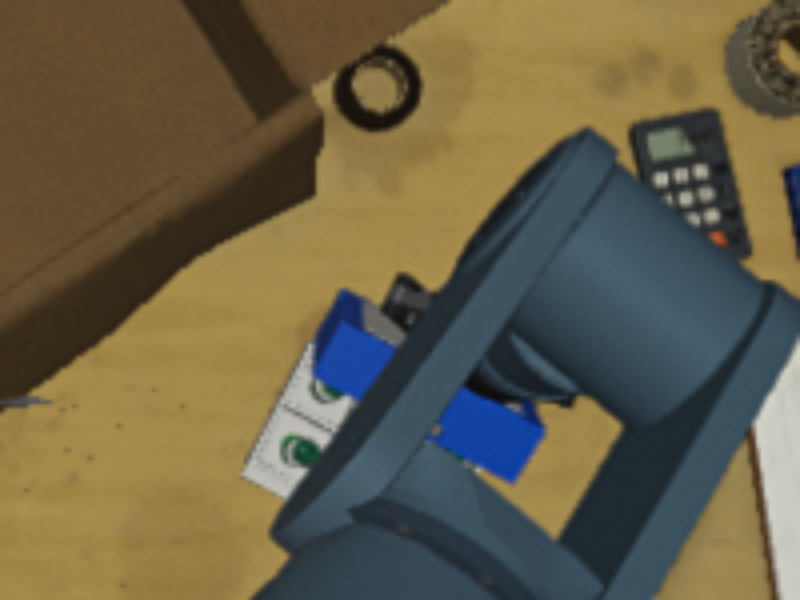

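The lid is following the fingers and is past upright. I'll carry on down the arc.

```bash
python3 -m handwheel '[[[0.05,0,-0.002,0],[0.09,0,0,0],[0.135,0,0.01,0],[0.178,0,0.022,0],[0.22,0,0.038,0],[0.261,0,0.058,0],[0.3,0,0.083,0],[0.335,0,0.11,0],[0.368,0,0.14,0],[0.397,0,0.173,0]]]'; python3 -m handwheel '[[[0.02,0,0.03,0],[0.04,0,0.06,0],[0.045,0,0.075,0],[0.045,0,0.082,0],[0.045,0,0.088,0],[0.045,0,0.088,0]]]'; python3 -c "
from h import *
from bench import ctrl
p=ctrl.get_obs()['eef_pos']; print('cx,z',(p[:2]-C0)@EX,p[2])"
```

```text
time_s: 27.92
eef_pos: [0.471, -0.2649, 0.0902]
eef_rot: [-0.0, 0.234, 0.972, 0.0]
wrist_force: [0.5, 0.9, 1.3]
opening: 0.004
grasp_force: 0.9
time_s: 28.68
eef_pos: [0.4633, -0.2611, 0.0757]
eef_rot: [-0.001, 0.234, 0.972, 0.0]
wrist_force: [-11.9, 7.5, 27.0]
opening: -0.001
grasp_force: 13.7
cx,z -0.02089072092184582 0.07574554767993442
```

```bash
python3 -m handwheel '[[[0,0,-0.1,0],[0,0,-0.3,0],[0,0,-0.5,0],[0,0,-0.7,0],[0.2,0,-0.7,0],[0.4,0,-0.7,0],[0.5,0,-0.7,0],[0.5,0,-0.7,0]]]'; python3 - <<'E'
from h import *
from bench import ctrl
c=ctrl.camera("scene");cv2.imwrite("pics/s2.png",cv2.resize(cv2.cvtColor(c["color"],cv2.COLOR_RGB2BGR)[150:340,180:430],(780,593)))
o=ctrl.get_obs();print(o["wrist_force"].round(1),o["eef_pos"])
c,T=look((.05,),"w4"); c["pose"]=T; P=cloud(c).reshape(-1,3)
h=cv2.cvtColor(c["color"],cv2.COLOR_RGB2HSV).reshape(-1,3)
r=P[:,:2]-C0; a=r@EX; b=r@EY
m=(h[:,0]>105)&(h[:,0]<130)&(h[:,1]>120)&(abs(b)<.06)&(P[:,2]>.04)&(P[:,2]<.12)&(a>-.055)&(a<.05)
print(m.sum(), "lid plane z=k*cx+c:",np.polyfit(a[m],P[m,2],1), P[m,2].min(),P[m,2].max())
E
```

```text
time_s: 29.68
eef_pos: [0.3741, -0.2155, 0.2133]
eef_rot: [0.0, 0.234, 0.972, -0.0]
wrist_force: [0.6, -0.2, -0.3]
opening: 0.002
grasp_force: 0.0
[ 0.1 -0.2 -0.2] [ 0.37481219 -0.2161145   0.21355073]
1015 lid plane z=k*cx+c: [0.00385203 0.06865808] 0.0663474983200818 0.07054775690604015
```

View pics/w4.png

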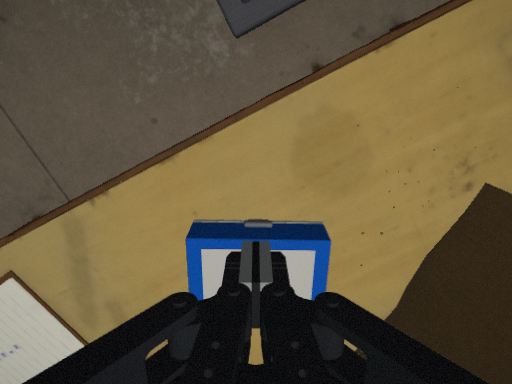

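The lid is flat: slope 0.004 at z = 0.0687, where a shut lid would be 0.068. Its top fills about (188–330, 222–300), and the robot is clear, so I'm handing in.

```bash
python3 -c "
from bench import ctrl
print(ctrl.hand_in())"
```

```text
the job is handed in; nothing more can be done
None
```

The job is handed in: all three loose vials stand in the empty cells, the blue lid measures flat and shut, and the arm is clear after about 30 s; I did not re-measure the bystanders after the start, and the hand-in returned no verdict.

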